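# Latch the router case

### The arm

A 6-joint arm with a two-finger parallel gripper is mounted at the origin on the work surface. World frame = base frame: x ahead of the robot, y to its left, z up, the work surface at z = 0. Lengths are in mm, angles in degrees, forces in N, time in s.
With the tool pointing down it reaches from about 350 to 875 mm from the base axis. Payload 4.2 kg.
Tool frame: the origin (TCP) lies on the centre line of the jaws, within the pads' length; the fingertips stand ahead of it and the grasp point (between the pads) lies 3 mm ahead of it (robot.tip_reach is the z of the fingertips in the tool frame, in mm); z points along the fingers, y is the line along which they close (so a half turn about z gives the same grasp; the last joint's range is limited). The gripper opens to 85 mm and grips with 20 to 120 N. Pads are 22 mm wide; open, the fingers measure 114 mm over their backs; the gripper's body (76 mm by 85 mm) begins 54 mm behind the grasp point. The pads swing forward as they close: fully open they stand 13 mm farther back than shut.
Start: joints at [-48.782, 22.042, 0.453, 0, -68.411, -14.817], TCP at [277.927, -559.782, 253.312] pointing down, gripper open.
Joint ranges: [-179.83, 179.83], [-69.29, 118.12], [-61.27, 80.66], [-181.25, 117.63], [-171.15, -9.14], [-177.46, 177.46]. Speed limits (degrees/s): [159.86, 159.86, 180, 180, 180, 180].

### API

Orientations are given as a 3x3 rotation matrix whose columns are the frame's x, y, z axes.
In Python, from bench import sensors, optics, order, robot gives the robot as it stands.
- The arm moves only by the tool step_arm, never from a script. Its arguments are lists of equal length, an entry for each row: "xyz": the shift along the tool's x, y, z in units of 30 cm (1.0 is 30 cm), a list of three; "roll": the turn about the tool's z in units of 2 rad (1.0 is 2 rad). In form: {"xyz": [[dx, dy, dz], ...], "roll": [roll, ...]}. A call has 1 to 12 rows; each row shifts and turns the commanded pose from where the row before left it, along the tool's axes as they then stand; what a row does not reach is not made up. A row lasts 1/10 s, in which the tool goes at most 50 mm and 8.59 degrees, less where a joint would pass 70% of its speed; a pose out of reach is approached as far as the arm can. A call with a number of a shift or a turn outside -1 to 1 is refused whole. A call with a gripper value outside its range is refused whole. "claw" is the finger opening in mm, from 0 to 85.4, set as the call begins (left out, the last holds). The fingers move at their own pace and stop on an object; "force" is the grip in N (left out, the last holds). Time passes only in rows, so rows that do not move let the fingers close. It gives the time, the measured TCP pose, the force, the opening and the grip force at its end, in the units of the state.
- sensors.read_state(): the state, without advancing time (a new reading comes with each control period).
- optics.grab_frame(name): name is "scene" or "top"; returns (picture, depth): 480x640x3 uint8, red, green, blue; 480x640 float32, mm along the optical axis (not along the pixel's ray), 0 where there is no reading.
- optics.camera_model(name): a dict with "K" (3x3 intrinsics, pixels), "dist_coeffs" ([k1, k2, p1, p2, k3] as OpenCV has them; the pictures are not rectified), "extrinsics" (4x4, takes a point from camera to world coordinates). Camera axes: x right, y up, looking along -z (the intrinsics and any distortion apply to the point x, -y, -z); pixel columns grow to the right and rows downward; lengths in mm; the calibration is good to about 2 mm. A picture is of the moment at which its call begins. camera_model takes no time and is no camera call.
- order.close_job(): hands the job in; it is judged then, once.
The state is a dict: "clock": time; "joints": joint angles; "joint_vel": joint speeds; "effort": joint torques, N m; "tool_pos": TCP position; "tcp_rot": TCP orientation; "contact_force": force on the tool from outside, world axes, zero at the start; "torque": the same for the moment, N m; "width": opening from 0.0 (shut) to 1.0 (fully open); "gripper_force": force on a finger pad.
Only numpy, scipy, OpenCV 4.12 (cv2) and the standard library are available. Lean on these libraries where they do the work, as an engineer would, in place of code of your own. Each camera call takes 0.05 s, during which the arm holds its last target. There are 200 camera calls.

### The job

Fasten the draw latch on top of the orange router case: swing its lever over towards the lid, hook the wire loop under the lip of the keeper on the lid, then push the lever back past its dead point until it lies flat and the lid is drawn tight onto its seal. Feel your way and do not force anything: no push on the case or the latch above 30 newtons. Leave the other things on the desk where they are.

Things in the scene. Friction and masses are not known exactly. Their poses are not given: they have to be found in the camera images.
- case: orange hard case, 142 mm deep (x), 200 wide (y), 200 high, standing upright, immovable. Origin mid-foot: rear face 67.5 mm behind (+x), front 75 mm ahead (-x). x points from the lid (front) to the main shell (rear), z up. Lid and shell meet at x = -12.5 mm. One draw latch in the middle of the flat top (y = 0) moves in the x-z plane: lever on the shell, keeper on the lid.
- lever_pivot (a point): axis of the lever's pivot pin (along the case's y), at x = +5.5 mm in the case frame and 11 mm above the case's top; fixed to the case, with its axes
- latch_lever (a joint): lever angle, rad: 0 = shut, flat along the case's +x; 1.57 = upright; 2.6 = stop, leaning over the lid. Stiff pivot (0.028 N m): stays where left. Loop hooked: the wire goes tight at about 1.2, then pushing at the lever's end takes up to about 10 N near 0.75, less and less down to the dead point at about 0.1; below that it holds itself shut, hard against its stop at 0.
- lever_end (a point): middle of the lever's upturned end (small red pad), 47 mm from the pivot. The lever is a steel plate 24 mm wide and 3 mm thick that reaches 55 mm from the pivot; shut, the plate's top is 6.5 mm and its underside 3.5 mm above the pivot axis, the top of the upturned end about 9 mm above it
- loop_pivot (a point): axis on which the wire loop turns in the lever (along the case's y): 14 mm from lever_pivot on the line to the lever's end
- latch_loop (a joint): angle of the wire loop to the lever, rad: this minus latch_lever is the loop's angle above level, pointing to the lid (case -x); 1.57 = straight up. Its pivot is stiff (0.012 N m): the loop stays where it is put and is carried round with the lever, so turning the lever back lifts the loop off again unless its bar is right under the keeper's lip
- loop_bar (a point): middle of the loop's cross bar: a 4 mm steel wire, 35 mm wide overall along the case's y, 57 mm from loop_pivot, joined to it by two wire arms at y = +-15.5 mm
- keeper (a point): seat of the loop's bar: where the bar's axis lies when hooked, 5 mm above the lid's top; axes as the lid (the case's, leaning with the lid). The keeper is a steel hook 20 mm wide: an upright wall whose face is 2 mm behind this point (case +x side), and a lip at its top over this point. The lid's top is flat for about 32 mm in front of this point (-x)
- lip_tip (a point): tip of the keeper's lip, which points to the lid's front (case -x), 3.8 mm from the wall's face; its underside is 7.5 to 8 mm, its top 10.5 mm above the lid's top. The bar goes down onto the lid in front of this tip (the loop reaches that far with the lever beyond about 2.0 rad), then slides back along the lid under the lip to the wall; sliding it takes 5 to 15 N in all if pushed low at the wire
- case_lid (a joint): lid angle about its hinge at the foot, rad: 0.030 = resting on the springy seal, 6 mm open at the top; below 0.014 = drawn tight by the latch
- router: white router, 130 x 190 x 36 mm with two upright black antennas 190 mm tall; bystander, origin under its middle
- tablet: flat tablet computer 165 x 240 x 7 mm; bystander, origin under its middle
- spare_antenna: black rod antenna 157 mm long, 17 mm thick, lying beside the case; bystander, origin under its middle
- screwdriver: screwdriver 160 mm long lying beside the case; bystander, origin under its middle
- power_brick: black plug-in power supply 62 x 40 x 30 mm near the case; bystander, origin under its middle
- wall_plate: white double socket plate 80 x 80 x 9 mm; bystander, origin under its middle
- mug: blue mug 82 mm wide, 95 mm high; bystander, origin under its middle

How it is judged:
By the outcome, as a careful person would: the job done as asked, in the order asked, and still so for the second after the job is handed in, with the robot touching nothing.
It also fails if it takes over 61 s, if anything falls off the work surface, if the arm or the gripper's body presses on something with over 40 N, if the wrist force passes 120 N, or if a joint passes its speed limit or range.

## Working session

There is one attempt and no reset: what is moved stays moved. The work goes in short steps, Python scripts to look and compute and a tool call to move; the robot and the scene stay as the last step left them, time stands still between calls to the robot, and variables do not carry over. Pictures are saved under pics/ and viewed, at most 10 in all, crops included, and the job is handed in when it is done.

Besides the shell and the picture viewer there is one more tool, called after "Call:" as a command line: name --pt "numbers of a row" for each row, then --argument value for the rest. step_arm: Moves the arm, as the interface text tells. Its arguments: {"type":"object","properties":{"xyz":{"type":"array"},"roll":{"type":"array"},"claw":{"type":"number"},"force":{"type":"number"}},"required":["xyz","roll"]}

```bash
ls; mkdir -p pics; cat > h.py <<'E'
import numpy as np, cv2
from bench import sensors, optics, order, robot
def world(name, depth, us, vs):
    m=optics.camera_model(name); K=np.array(m["K"]); d=np.array(m["dist_coeffs"]); T=np.array(m["extrinsics"])
    us=np.atleast_1d(us); vs=np.atleast_1d(vs)
    p=cv2.undistortPoints(np.stack([us,vs],-1).astype(float).reshape(-1,1,2),K,d).reshape(-1,2)
    z=depth[vs.astype(int),us.astype(int)]
    c=np.stack([p[:,0]*z,-p[:,1]*z,-z,np.ones_like(z)],-1)
    return (c@T.T)[:,:3]
def proj(name,P):
    m=optics.camera_model(name); K=np.array(m["K"]); d=np.array(m["dist_coeffs"]); T=np.linalg.inv(np.array(m["extrinsics"]))
    P=np.atleast_2d(P); c=P@T[:3,:3].T+T[:3,3]; c=c*[1,-1,-1]
    return cv2.projectPoints(c,np.zeros(3),np.zeros(3),K,d)[0].reshape(-1,2)
def grab(name,tag):
    p,d=optics.grab_frame(name); cv2.imwrite(f"pics/{tag}.png",p[:,:,::-1]); np.save(f"{tag}.npy",d); return p,d
E
python3 - <<'E'
from h import *
for n in("scene","top"):
    grab(n,n+"0"); m=optics.camera_model(n); print(np.array(m["extrinsics"]).round(2),np.array(m["K"]).round(0).tolist())
a=cv2.imread("pics/scene0.png")
print(robot.tip_reach, sensors.read_state())
E
```

```text
pics
[[ 7.10000e-01 -4.80000e-01  5.10000e-01  1.23192e+03]
 [ 7.00000e-01  5.00000e-01 -5.00000e-01 -7.15710e+02]
 [-2.00000e-02  7.20000e-01  6.90000e-01  1.12237e+03]
 [ 0.00000e+00  0.00000e+00  0.00000e+00  1.00000e+00]] [[591.0, 0.0, 323.0], [0.0, 591.0, 241.0], [0.0, 0.0, 1.0]]
[[-3.00000e-02  9.80000e-01 -2.00000e-01  2.44750e+02]
 [-1.00000e+00 -3.00000e-02  1.00000e-02 -7.43000e+00]
 [ 0.00000e+00  2.00000e-01  9.80000e-01  1.42557e+03]
 [ 0.00000e+00  0.00000e+00  0.00000e+00  1.00000e+00]] [[549.0, 0.0, 321.0], [0.0, 549.0, 236.0], [0.0, 0.0, 1.0]]
22.0 {'clock': 0.1, 'joints': array([-4.87831726e+01,  2.20861296e+01,  3.89047700e-01, -2.48606871e-02,
       -6.84122999e+01, -1.48163417e+01]), 'joint_vel': array([-0.01315305, -0.13501163,  0.16578116,  0.12940994, -0.01797607,
       -0.00298876]), 'effort': array([-2.64615182e-04, -3.93320239e+01,  1.88929456e+01,  4.19794500e+00,
       -2.58475760e-03,  1.07626317e-05]), 'tool_pos': array([ 277.70672066, -559.38666006,  252.34433622]), 'tcp_rot': array([[-8.95779088e-01, -4.44498499e-01, -9.54390844e-04],
       [-4.44499512e-01,  8.95777476e-01,  1.70186764e-03],
       [ 9.84442097e-05,  1.94872371e-03, -9.99998096e-01]]), 'contact_force': array([ 0.13385964, -0.52056012,  0.20151649]), 'torque': array([ 0.01053397, -0.01689608, -0.0044794 ]), 'gripper_force': 0.0, 'width': 1.0020571737547235}
```

View pics/scene0.png

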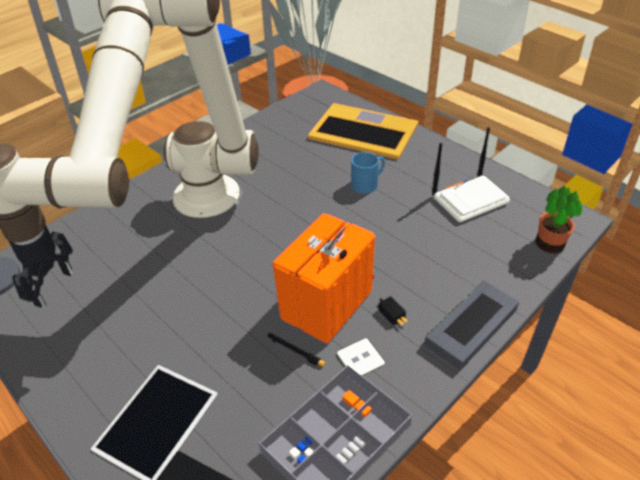

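View pics/top0.png

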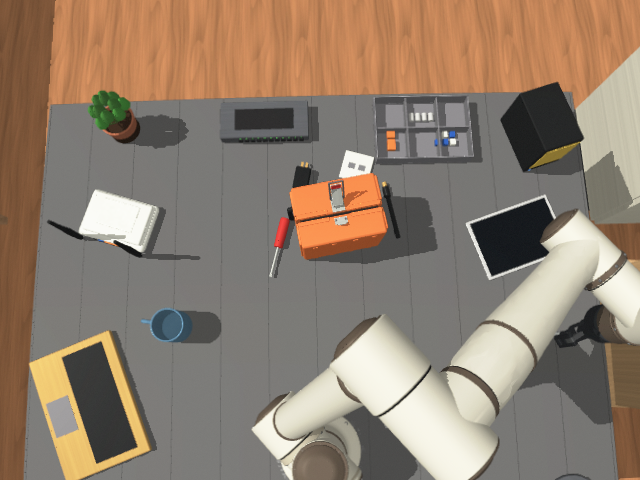

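The scene view shows the case's top at about (325,245) with the latch at (330,240). In the top view the case is at (340,215), with the lid towards the robot, the keeper at (341,221) and the lever at (337,193). Next I'll fit the top face and zoom in.

```bash
python3 - <<'E'
from h import *
p=cv2.imread("pics/scene0.png"); q=cv2.imread("pics/top0.png")
a=cv2.resize(p[205:285,265:385],None,fx=5,fy=5,interpolation=cv2.INTER_CUBIC)
b=cv2.resize(q[165:265,280:400],None,fx=5,fy=5,interpolation=cv2.INTER_CUBIC)
cv2.imwrite("pics/c1.png",cv2.resize(np.vstack([a,b[:,:]]),None,fx=.66,fy=.66))
for n,im in(("scene",p),("top",q)):
    d=np.load(n+"0.npy"); hsv=cv2.cvtColor(im,cv2.COLOR_BGR2HSV)
    vs,us=np.nonzero((hsv[:,:,0]<16)&(hsv[:,:,1]>180)&(d>0))
    P=world(n,d,us,vs); k=(abs(P[:,0]-600)<150)&(abs(P[:,1]+30)<160)&(P[:,2]>190)&(P[:,2]<212)
    T=P[k]; print(n,k.sum(),np.percentile(T[:,2],[5,25,50,75,95]).round(1))
    r=cv2.minAreaRect(T[:,:2].astype(np.float32)); print(r, cv2.boxPoints(r).round(1).tolist())
    # latch points
    k2=(abs(us-0)<1e9)
    vs,us=np.mgrid[165:290,265:400].reshape(2,-1); P=world(n,d,us,vs)
    m=(P[:,2]>209)&(P[:,2]<290)&(abs(P[:,0]-600)<150)&(abs(P[:,1]+30)<110)
    print(m.sum()); print(np.c_[us,vs,P][m].round(0).astype(int)[::max(1,m.sum()//45)].tolist())
E
```

```text
scene 1781 [191.5 195.1 197.3 199.2 201.7]
((565.4571533203125, -58.97216796875), (149.6652374267578, 211.40357971191406), 10.449929237365723) [[472.70001220703125, 31.399999618530273], [511.0, -176.5], [658.2000122070312, -149.3000030517578], [619.9000244140625, 58.5]]
202
[[345, 226, 605, -34, 274], [344, 228, 607, -40, 273], [344, 229, 603, -35, 265], [340, 231, 606, -52, 273], [339, 232, 607, -55, 273], [338, 233, 607, -59, 272], [337, 234, 608, -63, 273], [341, 234, 595, -37, 246], [336, 235, 608, -66, 272], [340, 235, 592, -37, 242], [314, 236, 529, -55, 210], [338, 236, 588, -38, 237], [342, 236, 608, -47, 256], [338, 237, 589, -39, 235], [312, 238, 530, -62, 209], [336, 238, 585, -42, 232], [340, 238, 610, -55, 257], [336, 239, 592, -49, 238], [309, 240, 530, -71, 210], [335, 240, 593, -53, 239], [339, 240, 592, -39, 228], [333, 241, 600, -67, 250], [337, 241, 607, -62, 251], [329, 242, 571, -50, 216], [333, 242, 601, -68, 248], [337, 242, 588, -42, 222], [331, 243, 595, -68, 241], [335, 243, 601, -61, 241], [330, 244, 593, -68, 237], [334, 244, 590, -53, 224], [329, 245, 586
[... 1479 characters left out ...]
335, 193, 590, -48, 237], [343, 193, 590, -66, 234], [334, 194, 587, -46, 238], [341, 194, 589, -62, 232], [333, 195, 585, -44, 239], [340, 195, 585, -59, 237], [333, 196, 584, -44, 234], [340, 196, 585, -60, 230], [332, 197, 583, -41, 231], [339, 197, 583, -57, 230], [331, 198, 581, -39, 227], [338, 198, 582, -55, 224], [332, 199, 579, -41, 227], [339, 199, 580, -57, 222], [334, 200, 576, -46, 227], [341, 200, 577, -62, 224], [336, 201, 575, -50, 225], [332, 202, 574, -41, 218], [339, 202, 573, -57, 223], [333, 203, 572, -44, 218], [340, 203, 571, -59, 220], [336, 204, 570, -51, 214], [343, 204, 569, -66, 217], [334, 206, 566, -46, 213], [344, 222, 528, -67, 213], [339, 224, 524, -56, 213]]
```

View pics/c1.png

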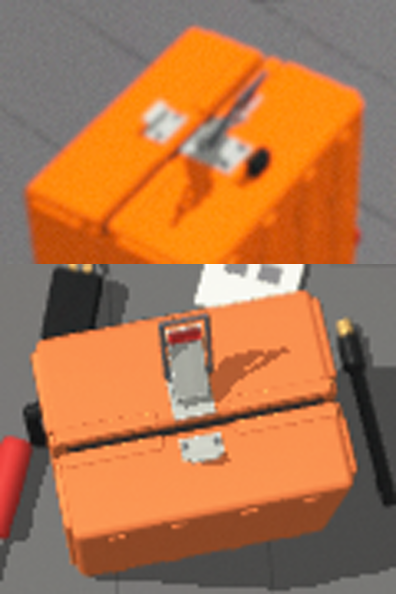

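The scene crop shows the lever and loop both leaning back at about 45–50°, with the loop bar just past the lever's end and the keeper plate on the lid. I'll fit the case pose by silhouette.

```bash
cat >> h.py <<'E'
def frame(pose):
    x,y,a=pose; a=np.radians(a); return np.array([[np.cos(a),-np.sin(a),0,x],[np.sin(a),np.cos(a),0,y],[0,0,1,0],[0,0,0,1.]])
def c2w(pose,P): P=np.atleast_2d(P); T=frame(pose); return P@T[:3,:3].T+T[:3,3]
def w2c(pose,P): P=np.atleast_2d(P); T=frame(pose); return (P-T[:3,3])@T[:3,:3]
E
python3 - <<'E'
from h import *
from scipy.optimize import minimize
B=np.array([[x,y,z] for y in(-100,100) for x,z in((-75,0),(67.5,0),(67.5,200),(-81,200))],float)
M={}
for n in("scene","top"):
    im=cv2.imread(f"pics/{n}0.png"); h=cv2.cvtColor(im,cv2.COLOR_BGR2HSV)
    m=((h[:,:,0]<17)&(h[:,:,1]>170)&(h[:,:,2]>60)).astype(np.uint8)
    keep=np.zeros_like(m); keep[160:340,265:400]=1; m*=keep
    nn,l,s,c=cv2.connectedComponentsWithStats(m); i=1+s[1:,4].argmax(); m=(l==i).astype(np.uint8)
    cs,_=cv2.findContours(m,0,2); hu=cv2.convexHull(max(cs,key=cv2.contourArea)); M[n]=hu.reshape(-1,2); print(n,s[i])
def cost(p,names):
    t=0
    for n in names:
        q=cv2.convexHull((proj(n,c2w(p,B))).astype(np.float32))
        big=np.zeros((720,640),np.uint8); a=big.copy()
        f=lambda z:np.round((z-[260,160])*4*16).astype(np.int32)
        cv2.fillConvexPoly(big,f(q.reshape(-1,2)),1,shift=4); cv2.fillConvexPoly(a,f(M[n].astype(float)),1,shift=4)
        t+=(big!=a).sum()/a.sum()
    return t
for names in(("scene",),("top",),("scene","top")):
    best=min((minimize(cost,[x,-55,a],args=(names,),method="Nelder-Mead",options=dict(initial_simplex=[[x,-55,a],[x+8,-55,a],[x,-47,a],[x,-55,a+4]])) for x in(560,570) for a in(8,11)),key=lambda r:r.fun)
    print(names,best.x.round(2),round(best.fun,4))
p=best.x
for n in("scene","top"):
    d=np.load(n+"0.npy"); vs,us=np.mgrid[165:290,265:400].reshape(2,-1); P=w2c(p,world(n,d,us,vs))
    k=(P[:,2]>206)&(P[:,2]<300)&(abs(P[:,0])<100)&(abs(P[:,1])<40); Q=P[k]
    print(n,"keeper",Q[Q[:,0]<-25].mean(0).round(1) if (Q[:,0]<-25).any() else None,"lever y",np.percentile(Q[Q[:,0]>-10][:,1],[2,50,98]).round(1))
    m=k&(abs(P[:,1])<9)&(P[:,2]>222)
    print("lever ang",np.median(np.arctan2(P[m,2]-211,P[m,0]-5.5)), "far pts",P[k&(P[:,2]>264)].mean(0).round(1))
    for q in([5.5,0,211],[-43,0,205]): print(proj(n,c2w(p,q)).round(1))
E
```

```text
scene [ 273  214  102  126 8608]
top [ 291  173   97   86 5177]
('scene',) [569.23 -53.25  14.01] 0.0463
('top',) [567.28 -53.78   8.24] 0.0528
('scene', 'top') [568.36 -54.24  11.56] 0.1071
scene keeper [-3.920e+01 -1.000e-01  2.083e+02] lever y [-21.6 -10.1  11.9]
lever ang 0.9880513606206838 far pts [ 38.7  -6.5 271.9]
[[328.8 244.9]]
[[310.7 238.9]]
top keeper [-40.9  -1.5 210.2] lever y [-18.4  -0.9  15.5]
lever ang 1.0434070920316572 far pts [ 36.5  -1.5 273.2]
[[337.1 203. ]]
[[341.9 223.7]]
```

```bash
python3 - <<'E'
from h import *
def onplane(n,uv,z0):
    m=optics.camera_model(n); K=np.array(m["K"]); T=np.array(m["extrinsics"])
    p=cv2.undistortPoints(np.float64(uv).reshape(-1,1,2),K,np.array(m["dist_coeffs"])).reshape(-1,2)
    r=np.c_[p[:,0],-p[:,1],-np.ones(len(p))]@T[:3,:3].T; t=(z0-T[2,3])/r[:,2]; return T[:3,3]+r*t[:,None]
pose=(568.4,-54.2,11)
for n in("scene","top"):
    im=cv2.imread(f"pics/{n}0.png").astype(float); g=im[:,:,2]
    # top-face rectified at z=200, 1 mm/px, case-like frame
    xs,ys=np.meshgrid(np.arange(-95,85,.5),np.arange(-115,115,1.)); W=c2w(pose,np.c_[xs.ravel(),ys.ravel(),np.full(xs.size,200)])
    uv=proj(n,W).astype(np.float32); R=cv2.remap(g.astype(np.float32),uv[:,0].reshape(xs.shape),uv[:,1].reshape(xs.shape),cv2.INTER_CUBIC)
    cv2.imwrite(f"pics/r_{n}.png",np.clip(R,0,255))
    pts=[]
    for i,y in enumerate(ys[:,0]):
        if 25<abs(y)<88:
            s=(xs[i]>-28)&(xs[i]<2); r=R[i,s]; w=np.clip(np.median(r)-20-r,0,None)
            if w.sum()>10: pts.append((y,(w*xs[i,s]).sum()/w.sum()))
    pts=np.array(pts); l=cv2.fitLine(pts.astype(np.float32),cv2.DIST_HUBER,0,.01,.01).ravel()
    sl=l[1]/l[0]; print(n,"seam slope deg",np.degrees(np.arctan(sl)).round(2),"x at y0",(l[3]-sl*l[2]).round(2),len(pts))
a=[cv2.imread(f"pics/r_{n}.png") for n in("scene","top")]
cv2.imwrite("pics/r.png",cv2.resize(np.hstack(a),None,fx=1.05,fy=2))
E
```

```text
scene seam slope deg 5.39 x at y0 -8.27 124
top seam slope deg 1.15 x at y0 -16.18 124[ WARN:0@0.829] global loadsave.cpp:1063 imwrite_ Unsupported depth image for selected encoder is fallbacked to CV_8U.
```

View pics/r.png

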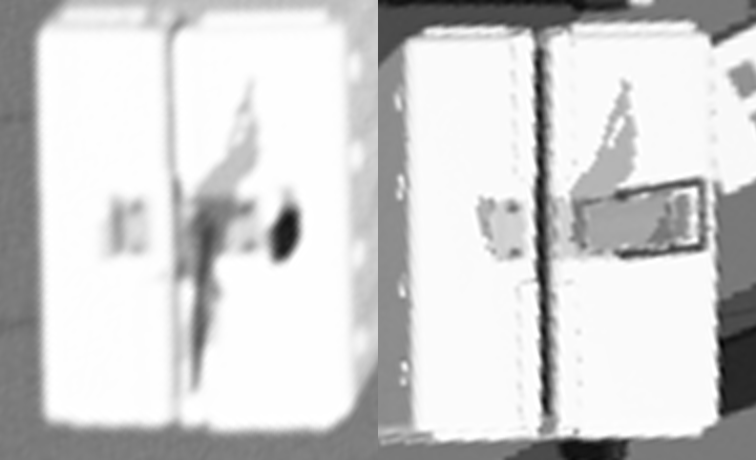

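Call:
step_arm --pt "0 0 -0.12" --pt "0 0 -0.12" --pt "0 0 -0.12" --pt "0 0 0" --pt "-0.104 0.107 0" --pt "-0.104 0.107 0" --pt "-0.104 0.107 0" --pt "-0.104 0.107 0" --pt "-0.104 0.107 0" --pt "-0.104 0.107 0" --pt "-0.104 0.107 0" --pt "0 0 0" --roll '[0.0733,0.0733,0,0,0,0,0,0,0,0,0,0]' --claw 0 --force 40

```text
clock: 1.3
tool_pos: [457.9, -298.0, 360.3]
tcp_rot: [[-0.985, -0.173, -0.001], [-0.173, 0.985, 0.001], [0.0, 0.001, -1.0]]
contact_force: [-0.7, -0.5, -0.4]
width: 0.001
gripper_force: 0.0
```

Call:
step_arm --pt "-0.104 0.105 0" --pt "-0.104 0.105 0" --pt "-0.104 0.105 0" --pt "-0.104 0.105 0" --pt "-0.104 0.105 0" --pt "-0.104 0.105 0" --pt "-0.104 0.105 0" --pt "0 0 0" --pt "0 0 0.1" --pt "0 0 0.1" --pt "0 0 0" --roll '[0,0,0,0,0,0,0,0,0,0,0]'

```text
clock: 2.4
tool_pos: [631.7, -48.5, 295.8]
tcp_rot: [[-0.986, -0.166, -0.011], [-0.166, 0.986, 0.0], [0.011, 0.002, -1.0]]
contact_force: [-0.4, 0.3, -0.2]
width: 0.0
gripper_force: 0.0
```

```bash
cat >> h.py <<'E'
POSE=(568.5,-55,9.8)
def look(tag,f=4):
    p,_=grab("scene",tag+"s"); q,_=grab("top",tag+"t")
    a=cv2.resize(p[200:280,265:385],None,fx=5,fy=5,interpolation=cv2.INTER_CUBIC); b=cv2.resize(q[160:240,280:400],None,fx=5,fy=5,interpolation=cv2.INTER_CUBIC)
    cv2.imwrite(f"pics/{tag}.png",cv2.resize(np.vstack([a,b]),None,fx=.75,fy=.75)[:,:,::-1])
    s=sensors.read_state(); print("tcp case",w2c(POSE,s["tool_pos"]).round(1),"F",s["contact_force"].round(1),"t",s["clock"],"w",s["width"])
E
python3 -c "
from h import *
look('k1')"
```

```text
tcp case [[ 65.8  -5.2 301.4]] F [-0.2 -0.2  0.5] t 2.5 w 0.001562554819627657
```

View pics/k1.png

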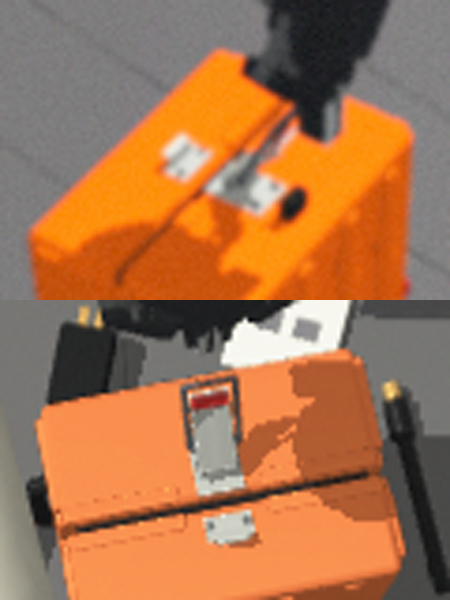

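The closed fingertips are just behind the loop: at (320,130) in the upper half, with the lever and loop at (265,155). Next I'll lower them behind it.

Call:
step_arm --pt "-0.01 0.017 0" --pt "0 0 0.05" --pt "0 0 0.05" --pt "0 0 0.05" --pt "0 0 0" --roll '[0,0,0,0,0]'

```text
clock: 3.0
tool_pos: [636.1, -42.3, 255.8]
tcp_rot: [[-0.986, -0.167, -0.002], [-0.167, 0.986, 0.0], [0.002, 0.0, -1.0]]
contact_force: [-0.1, 0.3, 0.2]
width: 0.002
gripper_force: 0.0
```

Call:
step_arm --pt "0.02 0 0" --pt "0.02 0 0" --pt "0.02 0 0" --pt "0.02 0 0" --pt "0.02 0 0" --pt "0.02 0 0" --pt "0.02 0 0" --pt "0.02 0 0" --pt "0 0 0" --roll '[0,0,0,0,0,0,0,0,0]'

```text
clock: 3.9
tool_pos: [587.9, -50.6, 256.1]
tcp_rot: [[-0.986, -0.167, -0.002], [-0.167, 0.986, -0.0], [0.002, 0.0, -1.0]]
contact_force: [-0.5, 0.1, -0.2]
width: 0.004
gripper_force: 0.0
```

Call:
step_arm --pt "0.015 0 0" --pt "0.015 0 0" --pt "0.015 0 0" --pt "0.015 0 0" --pt "0 0 0" --roll '[0,0,0,0,0]'

```text
clock: 4.4
tool_pos: [570.5, -53.6, 256.4]
tcp_rot: [[-0.986, -0.167, -0.001], [-0.167, 0.986, -0.0], [0.001, 0.0, -1.0]]
contact_force: [0.4, 0.5, -0.4]
width: 0.003
gripper_force: 0.0
```

```bash
python3 -c "
from h import *
look('k2')"
```

```text
tcp case [[  2.6   1.  256.3]] F [-1.2 -0.1 -0.4] t 4.5 w 0.0017967099643416157
```

View pics/k2.png

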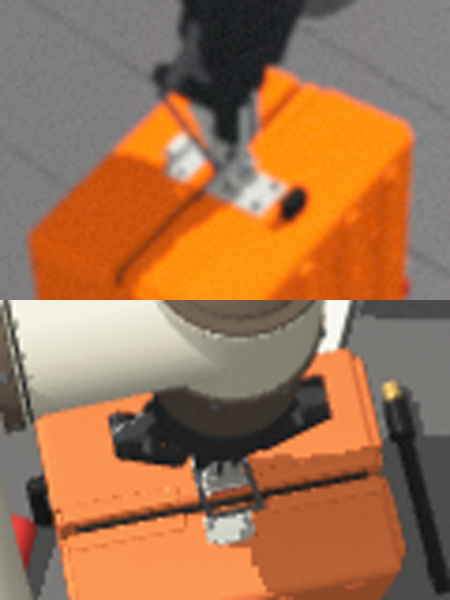

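The lever now leans over the lid and the loop leans with it. I'll back off and measure both angles.

Call:
step_arm --pt "-0.03 0 0" --pt "-0.03 0 -0.05" --pt "0 0 -0.1" --pt "0 0 -0.1" --pt "-0.1 0 0" --pt "-0.1 0 0" --pt "0 0 0" --roll '[0,0,0,0,0,0,0]'

```text
clock: 5.2
tool_pos: [651.1, -39.7, 329.2]
tcp_rot: [[-0.986, -0.167, -0.001], [-0.167, 0.986, -0.0], [0.001, 0.0, -1.0]]
contact_force: [0.4, -0.1, -0.8]
width: -0.003
gripper_force: 0.0
```

```bash
cat >> h.py <<'E'
def latch(tag):
    for n in("scene","top"):
        _,d=grab(n,tag+n); vs,us=np.mgrid[165:290,265:400].reshape(2,-1); P=w2c(POSE,world(n,d,us,vs))
        k=(P[:,2]>207)&(P[:,2]<290)&(P[:,0]>-80)&(P[:,0]<60)&(abs(P[:,1])<30); Q=P[k]
        print(n,k.sum(),"y",np.percentile(Q[:,1],[3,50,97]).round(1))
        for z in range(205,290,6):
            s=Q[abs(Q[:,2]-z)<3]
            if len(s)>2: print(z,len(s),"x",np.percentile(s[:,0],[10,50,90]).round(0),"y",np.percentile(s[:,1],[10,90]).round(0))
E
python3 -c "
from h import *
latch('l1'); look('k3')"
```

```text
scene 399 y [-17.9  -2.5  14. ]
205 12 x [-41. -18.  40.] y [-11.   8.]
211 82 x [-37.   9.  48.] y [-12.   6.]
217 26 x [ 2.  6. 46.] y [-13.   9.]
223 37 x [-4.  1.  4.] y [-15.   9.]
229 42 x [-8. -4.  3.] y [-17.  10.]
235 45 x [-12.  -8.  -3.] y [-16.  13.]
241 35 x [-19. -11.  -8.] y [-17.   9.]
247 31 x [-24. -15. -12.] y [-16.   4.]
253 35 x [-27. -18. -14.] y [-16.   9.]
259 30 x [-34. -25. -18.] y [-18.  12.]
265 23 x [-39. -37. -35.] y [-17.  13.]
top 248 y [-16.   -0.1  16.4]
205 9 x [-43. -40.  40.] y [-10.   6.]
211 38 x [-44. -16.  46.] y [-7.  7.]
217 31 x [ 6. 41. 46.] y [-7.  8.]
223 21 x [-3. -1.  3.] y [-8. 11.]
229 20 x [-6. -2.  1.] y [-13.  14.]
235 18 x [-10.  -8.  -6.] y [-15.  15.]
241 11 x [-15. -12.  -3.] y [-15.  17.]
247 16 x [-23. -17. -13.] y [-16.  16.]
253 20 x [-24. -19. -16.] y [-15.  11.]
259 27 x [-32. -24. -20.] y [-15.  15.]
265 30 x [-41. -39. -35.] y [-14.  15.]
271 7 x [-42. -40. -39.] y [-9. 11.]
tcp case [[ 80.8   0.7 331.1]] F [-0.7  0.   0.6] t 5.4 w 0.005913441662998548
```

View pics/k3.png

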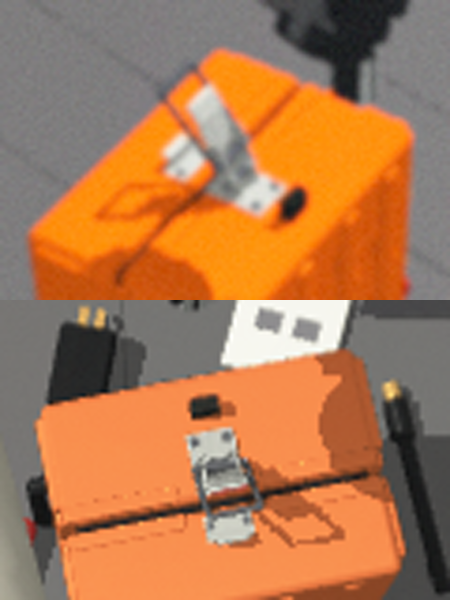

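Lever is at about 2.15 rad, in the upper half from (235,180) to (203,95). The loop is aligned with it, its bar at case (-39, 267). Next I'll press the bar down with slightly open fingers.

Call:
step_arm --pt "0.142 0 0" --pt "0.142 0 0" --pt "0.142 0 0" --pt "0 0 0" --pt "0 0 0.08" --pt "0 0 0.03" --pt "0 0 0.03" --pt "0 0 0.03" --pt "0 0 0.03" --pt "0 0 0" --roll '[0,0,0,0,0,0,0,0,0,0]' --claw 24

```text
clock: 6.4
tool_pos: [521.9, -61.7, 269.7]
tcp_rot: [[-0.986, -0.167, -0.003], [-0.167, 0.986, -0.0], [0.003, 0.0, -1.0]]
contact_force: [0.0, 0.5, 0.2]
width: 0.28
gripper_force: 0.0
```

```bash
python3 -c "
from h import *
look('k4')"
```

```text
tcp case [[-46.3   1.2 271.2]] F [0.2 0.1 0.5] t 6.5 w 0.279172358122126
```

Call:
step_arm --pt "0.02 -0.003 0.015" --pt "0.02 0 0.015" --pt "0.012 0 0.02" --pt "0 0 0.02" --pt "0 0 0.02" --pt "0 0 0.02" --pt "0 0 0.02" --pt "0 0 0" --roll '[0,0,0,0,0,0,0,0]'

```text
clock: 7.3
tool_pos: [506.6, -65.2, 231.1]
tcp_rot: [[-0.986, -0.167, -0.002], [-0.167, 0.986, -0.0], [0.002, 0.0, -1.0]]
contact_force: [-0.9, -0.1, 0.1]
width: 0.282
gripper_force: 0.0
```

Call:
step_arm --pt "0 0 0.0033" --pt "0 0 0.0033" --pt "0 0 0.0033" --pt "0 0 0" --roll '[0,0,0,0]'

```text
clock: 7.7
tool_pos: [507.0, -65.2, 229.4]
tcp_rot: [[-0.986, -0.167, 0.0], [-0.167, 0.986, 0.0], [-0.0, 0.0, -1.0]]
contact_force: [0.2, 0.7, 0.5]
width: 0.28
gripper_force: 0.0
```

Call:
step_arm --pt "0 0 0.0033" --pt "0 0 0.0033" --pt "0 0 0" --roll '[0,0,0]'

```text
clock: 8.0
tool_pos: [506.9, -65.2, 227.2]
tcp_rot: [[-0.986, -0.167, -0.0], [-0.167, 0.986, 0.0], [0.0, 0.0, -1.0]]
contact_force: [-0.5, 0.2, -0.3]
width: 0.279
gripper_force: 0.0
```

Call:
step_arm --pt "0 0 0.0033" --pt "0 0 0.0033" --pt "0 0 0" --roll '[0,0,0]'

```text
clock: 8.3
tool_pos: [506.9, -65.2, 225.2]
tcp_rot: [[-0.986, -0.167, -0.0], [-0.167, 0.986, -0.0], [0.0, 0.0, -1.0]]
contact_force: [0.9, -0.0, -0.0]
width: 0.283
gripper_force: 0.0
```

Call:
step_arm --pt "0 0 0.0033" --pt "0 0 0.0033" --pt "0 0 0" --roll '[0,0,0]'

```text
clock: 8.6
tool_pos: [506.9, -65.2, 223.2]
tcp_rot: [[-0.986, -0.167, -0.0], [-0.167, 0.986, 0.0], [0.0, 0.0, -1.0]]
contact_force: [-0.1, -0.1, -0.4]
width: 0.284
gripper_force: 0.0
```

```bash
python3 -c "
from h import *
look('k5')"
```

```text
tcp case [[-62.3   0.4 223.3]] F [-0.2  0.4  0.8] t 8.7 w 0.2786533655612328
```

View pics/k5.png

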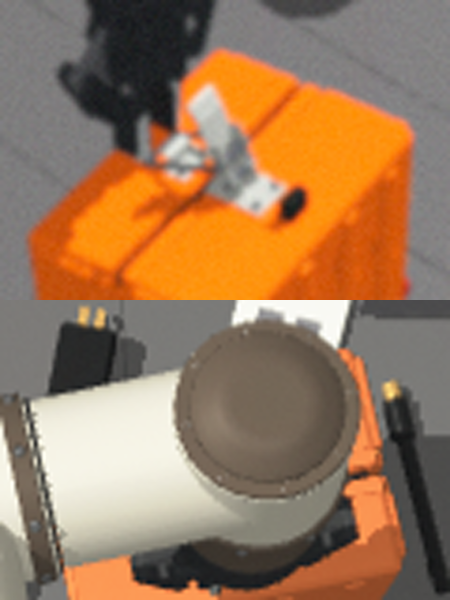

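The loop is nearly level now: arms from (230,170) to the finger at (150,160), the keeper showing inside it. I'll keep going down until contact.

Call:
step_arm --pt "0 0 0.0033" --pt "0 0 0.0033" --pt "0 0 0" --roll '[0,0,0]'

```text
clock: 9.0
tool_pos: [507.3, -65.3, 222.6]
tcp_rot: [[-0.986, -0.167, 0.001], [-0.167, 0.986, -0.0], [-0.001, -0.001, -1.0]]
contact_force: [-1.7, -0.3, 6.4]
width: 0.279
gripper_force: 2.6
```

Call:
step_arm --pt "0 0 -0.02" --pt "0 0 -0.013" --pt "0.02 0 0" --pt "0.02 0 0" --pt "0 0 0.02" --pt "0 0 0.01" --pt "0 0 0.004" --pt "0 0 0" --roll '[0,0,0,0,0,0,0,0]'

```text
clock: 9.8
tool_pos: [495.2, -67.3, 220.8]
tcp_rot: [[-0.986, -0.167, -0.001], [-0.167, 0.986, -0.0], [0.001, -0.0, -1.0]]
contact_force: [-0.1, 0.6, -0.4]
width: 0.278
gripper_force: 0.0
```

Call:
step_arm --pt "0 0 0.0033" --pt "0 0 0" --roll '[0,0]'

```text
clock: 10.0
tool_pos: [495.5, -67.2, 220.4]
tcp_rot: [[-0.986, -0.167, 0.001], [-0.167, 0.986, -0.0], [-0.001, -0.0, -1.0]]
contact_force: [0.0, 0.3, 1.4]
width: 0.283
gripper_force: 1.0
```

Call:
step_arm --pt "0 0 -0.0015" --pt "-0.0067 0 0" --pt "-0.0067 0 0" --pt "-0.0067 0 0" --pt "-0.0067 0 0" --pt "0 0 0" --roll '[0,0,0,0,0,0]'

```text
clock: 10.6
tool_pos: [503.3, -66.0, 220.7]
tcp_rot: [[-0.986, -0.167, -0.0], [-0.167, 0.986, -0.0], [0.0, -0.0, -1.0]]
contact_force: [-0.8, -0.2, 2.7]
width: 0.277
gripper_force: 1.2
```

Call:
step_arm --pt "-0.0067 0 0" --pt "-0.0067 0 0" --pt "0 0 0" --roll '[0,0,0]'

```text
clock: 10.9
tool_pos: [505.7, -65.6, 220.7]
tcp_rot: [[-0.986, -0.167, -0.004], [-0.167, 0.986, -0.001], [0.004, -0.0, -1.0]]
contact_force: [-6.3, -0.4, 5.9]
width: 0.282
gripper_force: 4.1
```

Call:
step_arm --pt "-0.005 0 -0.001" --pt "-0.005 0 0" --pt "0 0 0" --roll '[0,0,0]'

```text
clock: 11.2
tool_pos: [506.4, -65.5, 220.8]
tcp_rot: [[-0.986, -0.166, -0.009], [-0.166, 0.986, -0.002], [0.01, 0.0, -1.0]]
contact_force: [-11.6, -0.1, 10.0]
width: 0.281
gripper_force: 6.4
```

Call:
step_arm --pt "-0.005 0 0" --pt "0 0 0" --pt "0 0 0" --roll '[0,0,0]'

```text
clock: 11.5
tool_pos: [507.6, -65.4, 220.8]
tcp_rot: [[-0.986, -0.166, -0.01], [-0.166, 0.986, -0.002], [0.01, 0.0, -1.0]]
contact_force: [-10.6, -0.7, 10.3]
width: 0.282
gripper_force: 6.7
```

```bash
python3 -c "
from h import *
look('k6'); latch('l6')"
```

```text
tcp case [[-6.180e+01  1.000e-01  2.208e+02]] F [-12.3  -1.   10.1] t 11.6 w 0.2827725328336591
scene 780 y [-25.7  -5.5  20.2]
205 18 x [-52. -15.  49.] y [-13.   5.]
211 124 x [-61.   2.  45.] y [-22.  12.]
217 76 x [-65. -22.  42.] y [-24.  14.]
223 74 x [-61. -28.   4.] y [-24.  14.]
229 65 x [-59. -49.   3.] y [-21.  14.]
235 54 x [-58.  -7.   2.] y [-15.  15.]
241 43 x [-57.  -9.  -6.] y [-18.  16.]
247 60 x [-65. -50.  -9.] y [-22.  21.]
253 52 x [-55. -31.  -9.] y [-26.  10.]
259 40 x [-55. -16. -12.] y [-23.  13.]
265 50 x [-66. -53. -43.] y [-24.  11.]
271 42 x [-70. -47. -43.] y [-23.  17.]
277 30 x [-51. -46. -44.] y [-22.  14.]
283 34 x [-52. -47. -44.] y [-25.  16.]
289 18 x [-52. -48. -43.] y [-23.  11.]
top 28 y [15.5 24.5 28.5]
217 4 x [-74. -72. -70.] y [16. 25.]
247 4 x [-74. -74. -69.] y [21. 28.]
253 5 x [-71. -69. -67.] y [26. 29.]
271 3 x [-79. -79. -77.] y [23. 25.]
```

View pics/k6.png

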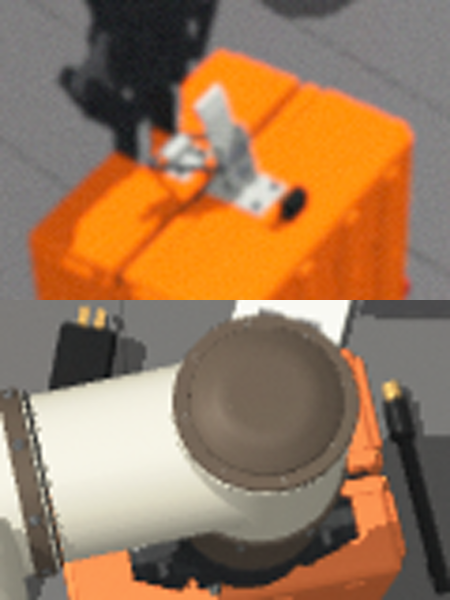

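The finger pair is pushing the bar and it slides, at about 12 N. The lever has followed back, its tip at (213,95). I'll continue.

Call:
step_arm --pt "-0.005 0 0" --pt "-0.005 0 0" --pt "0 0 0" --roll '[0,0,0]'

```text
clock: 12.0
tool_pos: [510.4, -65.0, 220.9]
tcp_rot: [[-0.986, -0.166, -0.01], [-0.166, 0.986, -0.002], [0.011, -0.0, -1.0]]
contact_force: [-12.3, -1.1, 10.3]
width: 0.281
gripper_force: 7.0
```

Call:
step_arm --pt "-0.005 0 0" --pt "-0.005 0 0" --pt "0 0 0" --roll '[0,0,0]'

```text
clock: 12.3
tool_pos: [513.2, -64.5, 221.0]
tcp_rot: [[-0.986, -0.166, -0.011], [-0.166, 0.986, -0.002], [0.011, -0.0, -1.0]]
contact_force: [-12.1, -0.8, 10.6]
width: 0.281
gripper_force: 7.2
```

Call:
step_arm --pt "-0.004 0 0" --pt "-0.004 0 0" --pt "0 0 0" --roll '[0,0,0]'

```text
clock: 12.6
tool_pos: [515.3, -64.2, 221.0]
tcp_rot: [[-0.986, -0.166, -0.011], [-0.166, 0.986, -0.002], [0.011, -0.0, -1.0]]
contact_force: [-13.0, -0.8, 11.9]
width: 0.285
gripper_force: 7.7
```

```bash
python3 -c "
from h import *
look('k7'); latch('l7')" | grep -A16 "tcp\|scene"
```

```text
tcp case [[-53.7   0.  221. ]] F [-13.   -1.2  10.9] t 12.7 w 0.2848086525884456
scene 694 y [-25.8  -8.2  19.6]
205 23 x [-57. -37.  48.] y [-22.  13.]
211 117 x [-52. -16.  46.] y [-19.  13.]
217 67 x [-55. -42.  43.] y [-24.  13.]
223 60 x [-56. -43.  12.] y [-23.  14.]
229 48 x [-49. -42.  15.] y [-21.  14.]
235 44 x [-52. -17.  15.] y [-14.  14.]
241 36 x [-49. -41.  12.] y [-25.  16.]
247 49 x [-57. -44.  13.] y [-21.  20.]
253 42 x [-54. -42.  15.] y [-25.  14.]
259 35 x [-51. -37.  17.] y [-23.  13.]
265 59 x [-58. -39.  15.] y [-23.  12.]
271 38 x [-59. -40. -36.] y [-24.  15.]
277 34 x [-45. -38. -36.] y [-24.  17.]
283 29 x [-43. -37. -35.] y [-25.  15.]
289 13 x [-42. -38. -35.] y [-24.  12.]
top 32 y [16.  24.3 29. ]
```

Call:
step_arm --pt "-0.004 0 0" --pt "0 0 0" --roll '[0,0]'

```text
clock: 13.0
tool_pos: [516.0, -64.1, 221.0]
tcp_rot: [[-0.986, -0.166, -0.012], [-0.166, 0.986, -0.002], [0.013, -0.0, -1.0]]
contact_force: [-14.4, -1.5, 12.7]
width: 0.278
gripper_force: 8.7
```

Call:
step_arm --pt "-0.004 0 0" --pt "0 0 0" --roll '[0,0]'

```text
clock: 13.2
tool_pos: [516.3, -64.0, 221.1]
tcp_rot: [[-0.986, -0.166, -0.015], [-0.166, 0.986, -0.003], [0.015, -0.0, -1.0]]
contact_force: [-16.9, -1.6, 14.4]
width: 0.281
gripper_force: 10.2
```

Call:
step_arm --pt "0.01 0 -0.001" --pt "0.015 0 -0.001" --pt "0.015 0 -0.005" --pt "0 0 -0.05" --pt "0 0 -0.12" --pt "0 0 -0.12" --pt "0 0 -0.12" --pt "0.15 0 0" --pt "0.15 0 0" --pt "0 0 0" --roll '[0,0,0,0,0,0,0,0,0,0]' --claw 24

```text
clock: 14.2
tool_pos: [417.9, -80.1, 346.7]
tcp_rot: [[-0.986, -0.166, 0.002], [-0.166, 0.986, 0.001], [-0.002, 0.001, -1.0]]
contact_force: [0.5, -0.1, 0.5]
width: 0.28
gripper_force: 0.0
```

```bash
python3 - <<'E'
from h import *
look('k8'); latch('l8')
a=cv2.imread("pics/k8s.png")[215:265,290:360]; b=cv2.imread("pics/k8t.png")[175:235,305:375]
f=lambda z:cv2.resize(z,(560,int(z.shape[0]*560/z.shape[1]) if 0 else 300),interpolation=cv2.INTER_CUBIC)
cv2.imwrite("pics/v8.png",np.vstack([f(a),f(b)]))
E
```

```text
tcp case [[-149.     0.7  346.7]] F [ 0.6  0.1 -0.1] t 14.3 w 0.2820373715073662
scene 252 y [-19.7  -3.5  12.9]
205 15 x [-37.  10.  41.] y [-12.  10.]
211 86 x [-39.   9.  48.] y [-15.  10.]
217 25 x [-13.   4.  47.] y [-19.  14.]
223 25 x [ 4.  9. 13.] y [-18.   9.]
229 25 x [ 8. 12. 16.] y [-16.  10.]
235 16 x [10. 12. 17.] y [-15.  10.]
241 10 x [10. 12. 18.] y [-13.   7.]
247 9 x [13. 14. 14.] y [-12.   6.]
253 10 x [14. 16. 17.] y [-12.   6.]
259 16 x [13. 16. 18.] y [-13.   8.]
265 14 x [15. 17. 18.] y [-11.   7.]
top 225 y [-14.6   1.2  15.5]
211 35 x [-1. 38. 46.] y [-8.  8.]
217 30 x [-0. 38. 46.] y [-7. 12.]
223 39 x [-1.  2.  7.] y [-15.  15.]
229 21 x [3. 5. 9.] y [-10.  15.]
235 19 x [4. 7. 9.] y [-8. 11.]
241 15 x [ 7.  8. 10.] y [-7. 10.]
247 17 x [ 9. 10. 12.] y [-8.  9.]
253 11 x [11. 12. 12.] y [-10.   8.]
259 12 x [11. 12. 14.] y [-8. 11.]
265 22 x [12. 15. 16.] y [-9. 10.]
```

View pics/v8.png

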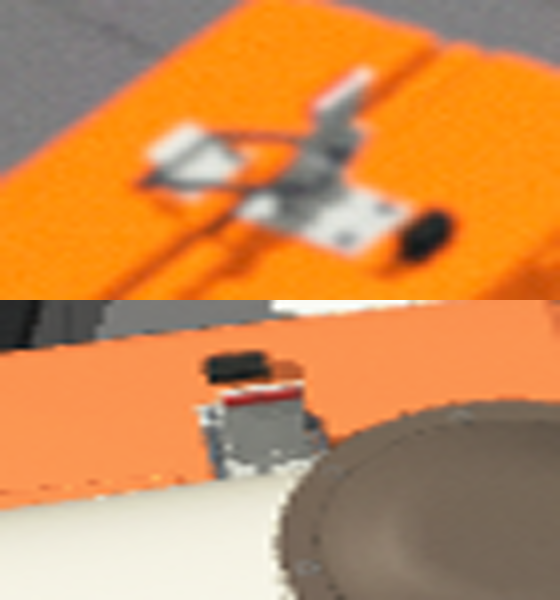

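The loop lies around the keeper (bar at left, (145,180)) and the lever stands at about 1.3 rad, which fits the hooked geometry. Next I'll close the fingers and push the lever back.

Call:
step_arm --pt "-0.15 -0.002 0" --pt "-0.15 0 0" --pt "-0.15 0 0" --pt "0 0 0" --pt "0 0 0.08" --pt "0 0 0.08" --pt "0 0 0.08" --pt "0 0 0" --roll '[0,0,0,0,0,0,0,0]' --claw 0

```text
clock: 15.2
tool_pos: [553.4, -57.6, 269.5]
tcp_rot: [[-0.986, -0.166, -0.009], [-0.166, 0.986, -0.0], [0.009, 0.001, -1.0]]
contact_force: [0.2, -0.3, -0.5]
width: -0.003
gripper_force: 0.0
```

```bash
cat >> h.py <<'E'
def st():
    s=sensors.read_state(); R=frame(POSE)[:3,:3]; print("tcp case",w2c(POSE,s["tool_pos"]).round(1),"F case",(s["contact_force"]@R).round(1),"t",round(s["clock"],2))
E
python3 -c "
from h import *
st()"
```

```text
tcp case [[-15.3   0.  269.5]] F case [ 0.2 -0.3 -0.5] t 15.2
```

Call:
step_arm --pt "-0.01 0 0" --pt "-0.01 0 0" --pt "-0.01 0 0" --pt "-0.01 0 0" --pt "-0.01 0 0" --pt "0 0 0" --roll '[0,0,0,0,0,0]'

```text
clock: 15.8
tool_pos: [570.0, -55.2, 274.2]
tcp_rot: [[-0.986, -0.167, 0.001], [-0.167, 0.986, 0.0], [-0.001, -0.0, -1.0]]
contact_force: [-0.1, 0.1, 0.1]
width: 0.001
gripper_force: 0.0
```

Call:
step_arm --pt "-0.008 0 0.003" --pt "-0.008 0 0.003" --pt "-0.008 0 0.003" --pt "-0.008 0 0.003" --pt "-0.008 0 0.003" --pt "0 0 0" --roll '[0,0,0,0,0,0]'

```text
clock: 16.4
tool_pos: [581.3, -53.4, 270.0]
tcp_rot: [[-0.986, -0.167, -0.001], [-0.167, 0.986, -0.0], [0.001, -0.0, -1.0]]
contact_force: [-3.8, -0.1, 4.4]
width: -0.001
gripper_force: 2.7
```

Call:
step_arm --pt "-0.006 0 0.004" --pt "-0.006 0 0.004" --pt "-0.006 0 0.004" --pt "0 0 0" --roll '[0,0,0,0]'

```text
clock: 16.8
tool_pos: [586.8, -52.4, 266.9]
tcp_rot: [[-0.986, -0.167, 0.0], [-0.167, 0.986, -0.0], [-0.0, -0.0, -1.0]]
contact_force: [-4.2, 0.5, 6.5]
width: 0.0
gripper_force: 3.4
```

Call:
step_arm --pt "-0.006 0 0.005" --pt "-0.006 0 0.005" --pt "-0.005 0 0.006" --pt "0 0 0" --roll '[0,0,0,0]'

```text
clock: 17.2
tool_pos: [592.4, -51.5, 262.4]
tcp_rot: [[-0.986, -0.167, 0.002], [-0.167, 0.986, -0.0], [-0.002, -0.001, -1.0]]
contact_force: [-3.1, 2.4, 5.9]
width: -0.0
gripper_force: 3.3
```

```bash
python3 -c "
from h import *
st()"
```

```text
tcp case [[ 24.1  -0.6 262.4]] F case [-2.6  2.9  5.9] t 17.2
```

Call:
step_arm --pt "-0.006 0 0.007" --pt "-0.005 0 0.007" --pt "-0.005 0 0.007" --pt "0 0 0" --roll '[0,0,0,0]'

```text
clock: 17.6
tool_pos: [598.0, -50.5, 256.0]
tcp_rot: [[-0.986, -0.167, 0.004], [-0.167, 0.986, 0.0], [-0.004, -0.001, -1.0]]
contact_force: [-0.8, 0.8, 4.5]
width: -0.003
gripper_force: 2.2
```

Call:
step_arm --pt "-0.005 0 0.008" --pt "-0.005 0 0.008" --pt "-0.004 0 0.008" --pt "0 0 0" --roll '[0,0,0,0]'

```text
clock: 18.0
tool_pos: [600.8, -49.9, 246.6]
tcp_rot: [[-0.986, -0.167, -0.001], [-0.167, 0.986, 0.0], [0.001, 0.0, -1.0]]
contact_force: [0.5, 0.7, -0.6]
width: -0.0
gripper_force: 0.3
```

Call:
step_arm --pt "0 0 0.008" --pt "0 0 0.007" --pt "0 0 0.005" --pt "0 0 0" --roll '[0,0,0,0]'

```text
clock: 18.4
tool_pos: [600.3, -50.1, 240.9]
tcp_rot: [[-0.986, -0.167, -0.001], [-0.167, 0.986, -0.0], [0.001, 0.0, -1.0]]
contact_force: [-0.1, 0.1, 1.0]
width: -0.001
gripper_force: 0.0
```

Call:
step_arm --pt "0 0 0.004" --pt "0 0 0.004" --pt "0 0 0.003" --pt "0 0 0" --roll '[0,0,0,0]'

```text
clock: 18.8
tool_pos: [600.7, -50.0, 239.5]
tcp_rot: [[-0.986, -0.167, 0.001], [-0.167, 0.986, -0.0], [-0.001, -0.0, -1.0]]
contact_force: [-1.6, -0.4, 4.5]
width: 0.0
gripper_force: 2.4
```

Call:
step_arm --pt "0 0 0.004" --pt "0 0 0.003" --pt "0 0 0" --roll '[0,0,0]'

```text
clock: 19.1
tool_pos: [600.7, -50.0, 239.4]
tcp_rot: [[-0.986, -0.168, 0.002], [-0.168, 0.986, -0.001], [-0.002, -0.001, -1.0]]
contact_force: [-4.2, 2.3, 12.3]
width: -0.005
gripper_force: 5.9
```

Hard stop, and the lever is flat. I'll retreat and check the lever and lid.

Call:
step_arm --pt "0 0 -0.02" --pt "0 0 -0.1" --pt "0 0 -0.15" --pt "0 0 -0.15" --pt "-0.15 0 0" --pt "-0.15 0 0" --pt "-0.1 0.15 0" --pt "0 0.15 0" --pt "0 0.15 0" --pt "0 0.15 0" --pt "0 0 0" --roll '[0,0,0,0,0,0,0,0,0,0,0]'

```text
clock: 20.2
tool_pos: [686.5, 149.2, 360.9]
tcp_rot: [[-0.985, -0.173, -0.001], [-0.173, 0.985, 0.001], [0.001, 0.001, -1.0]]
contact_force: [-1.2, 0.1, 0.3]
width: 0.001
gripper_force: 0.0
```

```bash
python3 - <<'E'
from h import *
look('k9'); latch('l9')
for t in("k3t","k9t","scene0","k9s"):   # seam darkness: mean dark width along rectified x at z=200
    n="top" if t[-1]=="t" else "scene"; g=cv2.imread(f"pics/{t}.png")[:,:,2].astype(np.float32)
    xs,ys=np.meshgrid(np.arange(-30,5,.5),np.r_[np.arange(-80,-30,2.),np.arange(30,80,2.)])
    uv=proj(n,c2w(POSE,np.c_[xs.ravel(),ys.ravel(),np.full(xs.size,200)])).astype(np.float32)
    R=cv2.remap(g,uv[:,0].reshape(xs.shape),uv[:,1].reshape(xs.shape),cv2.INTER_LINEAR)
    print(t,"seam dark mm",round(float((R<120).sum(1).mean()*.5),2), R.min(1).mean().round(0))
E
```

```text
tcp case [[151.  177.  361.5]] F [ 0.6 -0.8 -0.1] t 20.3 w 0.0033885534647003705
scene 282 y [-17.9  -5.3  10.6]
205 11 x [-18.  -9.  31.] y [-18.  14.]
211 85 x [-35.  14.  37.] y [-18.  10.]
217 175 x [10. 31. 54.] y [-13.   7.]
223 11 x [31. 56. 60.] y [-14.   3.]
top 359 y [-15.5   0.3  15.8]
205 21 x [-38. -24.   2.] y [-15.  17.]
211 97 x [-37.   5.  33.] y [-15.  15.]
217 193 x [ 7. 28. 51.] y [-10.  11.]
223 46 x [11. 46. 57.] y [-8. 10.]
k3t seam dark mm 4.78 50.0
k9t seam dark mm 0.0 142.0
scene0 seam dark mm 0.66 168.0
k9s seam dark mm 0.0 207.0
```

The lever lies flat with its top at about 217 mm. The loop runs to the keeper at x = -38, and the 5 mm dark seam is gone, so the lid is drawn tight. I'm handing in the job.

```bash
python3 -c "
from bench import order
print(order.close_job())"
```

```text
the job is handed in; nothing more can be done
None
```

The latch is fastened and the job is handed in after about 20 s: the lever lies flat against its stop, the loop is hooked under the keeper, and the seam is closed; the highest force read was about 22 N.

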